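# Press the sleeve into the ball-lock nest

## Task

One plain locking sleeve stands loose on the open bench beside two couplings. Hold it upright between the two sprung balls of the ball-lock nest and press it down past them, without dropping it in, until it sits fully home on the nest's base plate with the balls clicked over its rim; then let go. Leave both couplings where they stand.

Things in the scene. Friction and masses are not known exactly. Their poses are not given: they have to be found in the camera images.
- sleeve: the locking sleeve to be seated: a plain grey upright round tube, 34 mm outside diameter, 41 mm tall, about 0.11 kg, no hexagon and no coloured rings; it stands on the open bench, left of two stacked blue crates (0.30 m high, x 0.37 to 0.63 m, y below -0.42 m: reach over or round them). Origin: centre of its underside, z up. Grasp it from outside across the diameter.
- nest: ball-lock nest, smooth, fixed, turned up to 0.5 rad: grey base plate 84 (x) x 96 (y) x 10 mm; posts at +y and -y, 34 mm wide along x, inner faces at y = +-20.5 mm, tops at z = 72 mm, lead-in plates flaring out above to 82 mm. Open at +x and -x but for 45 degree ridges (crest 7 mm over the plate at x = +-30 mm): fingers closing along x go down beside the sleeve. Origin: centre of plate's underside.
- nest_seat (a point): centre of the nest's seat (top of the base plate, 10 mm above the bench), axes as the nest. Over it a steel ball of 24 mm in each post, centre 47 mm above this point, stands 5.5 mm out of the inner face and yields on a spring. A sleeve pressed down meets the balls with its underside 54 mm above this point; passing takes 10 to 20 N; when it is home they spring over its rim.
- coupling_a: bystander: a zinc quick coupling, 25 x 29 mm, 48 mm tall, hexagon head and two blue rings, standing on the bench; origin at the centre of its underside. Must not be moved.
- coupling_b: bystander: another such coupling, alike. Must not be moved.
Not all that is in view belongs to the job. What is shaped like the sleeve but orange or red is not meant.

How it is judged:
At the end, for the whole second after the job is handed in: The sleeve stands upright (within about 7 degrees) and at rest on the nest's seat: its underside within 2.5 mm of the base plate's top, its axis within 10 mm of the nest's centre, so that the balls lie over its rim (z of sleeve in the frame of nest between 0.007 and 0.0125 m and horizontal distance between sleeve and nest below 0.01 m and angle between sleeve's own z axis and vertical below 0.12 rad and linear speed of sleeve below 0.02 m/s); the robot touches nothing.
It fails at once if the sleeve is dropped or thrown into the nest (faster than 0.5 m/s within 20 mm of its centre line, its underside 20 to 65 mm above the seat) (linear speed of sleeve above 0.5 m/s and horizontal distance between sleeve and nest below 0.02 m and z of sleeve in the frame of nest between 0.03 and 0.075 m).
It fails at once if a coupling is moved by more than 20 mm or knocked over (distance of any of coupling_a, coupling_b from where it was at the start of the episode above 0.02 m or angle between any of coupling_a, coupling_b's own z axis and vertical above 0.5 rad).
It also fails if it takes over 45 s, if anything falls off the work surface, if the arm or the gripper's body presses on something with over 40 N, if the wrist force passes 120 N, or if a joint passes its speed limit or range.

## Robot

A 6-joint arm with a two-finger parallel gripper is mounted at the origin on a cart in front of the work surface, level with it; the furniture and walls round the work are solid. World frame = base frame: x ahead of the robot, y to its left, z up, the work surface at z = 0. Lengths are in m, angles in rad, forces in N, time in s.
With the tool pointing down it reaches from about 0.35 to 0.725 m from the base axis. Payload 6 kg.
Tool frame: the origin (TCP) lies at the very end of the fingers, on their centre line; the grasp point (between the pads) lies 19 mm behind it; z points along the fingers, y is the direction in which the jaws open and shut (so a half turn about z gives the same grasp; the last joint's range is limited). The gripper opens to 85 mm and grips with 20 to 120 N. Pads are 22 mm wide; open, the fingers measure 114 mm over their backs; the gripper's body (76 mm by 85 mm) begins 54 mm behind the grasp point. The pads swing forward as they close: fully open they stand 13 mm farther back than shut.
Start: joints at [-0.871, 0.04, 0.085, 0, -1.615, -0.334], TCP at [0.215, -0.56, 0.231] pointing down, gripper open.
Joint ranges: [-2.56, 2.56], [-1.29, 2.01], [-1.08, 1.49], [-3.29, 1.98], [-2.81, -0.18], [-2.99, 2.99]. Speed limits (rad/s): [2.57, 2.57, 3.01, 3.14, 3.14, 3.14].

## Interface

Orientations are given as a unit quaternion [x, y, z, w].
In Python, from workcell import env gives the robot as it stands.
- The arm moves only by the shell command python3 -m crank 'ROWS' [FORCE]. ROWS is text: rows parted by semicolons, each of 7 numbers parted by spaces: the shift along the tool's x, y, z in m, then the turn, a rotation vector about the tool's x, y, z in rad, then the opening, from 0 (shut) to 1 (fully open). A call has 1 to 20 rows; each row is the pose to reach, as a shift and turn from the pose measured when the call began, along the tool's axes at that moment; what a row does not reach only later rows make up. A row lasts 1/10 s, in which the tool goes at most 50 mm and 8.59 degrees, less where a joint would pass 70% of its speed; a pose out of reach is approached as far as the arm can. A call with a gripper value outside its range is refused whole. The fingers move at their own pace and stop on an object; FORCE is the grip in N (left out, the last holds). Time passes only in rows, so rows that repeat a pose let the fingers close. It gives the time, the measured TCP pose, the force and the opening at its end, in the units of the state.
- env.state(): the state, without advancing time (a new reading comes with each control period).
- env.grab_frame(name): name is "scene" or "top" or "wrist"; returns a dict with "color" (400x640x3 uint8, red, green, blue), "fx", "fy", "cx", "cy" (pixels), "view" (4x4, takes a point from world to camera coordinates); the wrist camera has in their place "T_tool_cam" (4x4, takes a point from camera to tool coordinates, whose origin is the TCP and whose axes are the flange's). Camera axes: x right, y up, looking along -z (the intrinsics and any distortion apply to the point x, -y, -z); pixel columns grow to the right and rows downward; lengths in m; the calibration is good to about 2 mm. The wrist camera is an equidistant fisheye: a pixel r from the principal point sees the ray r / f radians off the axis. A picture is of the moment at which its call begins: read the wrist's pose just before it. There is no depth.
- env.sign_off(): hands the job in, once; it reports no verdict.
The state is a dict: "t": time; "joints": joint angles; "joint_vel": joint speeds; "tau": joint torques, N m; "ee_pos": TCP position; "orientation": TCP orientation; "force": force on the tool from outside, world axes, zero at the start; "wrist_torque": the same for the moment, N m; "width": opening from 0.0 (shut) to 1.0 (fully open).
Only numpy, scipy, OpenCV 4.12 (cv2) and the standard library are available. Lean on these libraries where they do the work, as an engineer would, in place of code of your own. Each camera call takes 0.05 s, during which the arm holds its last target. There are 200 camera calls.

## Working session

There is one attempt and no reset: what is moved stays moved. The work goes in short steps, Python scripts to look and compute and a shell command to move; the robot and the scene stay as the last step left them, time stands still between calls to the robot, and variables do not carry over. Pictures are saved under pics/ and viewed, about 8 in all and at most 12, crops included, and the job is handed in when it is done.

```bash
mkdir -p pics; ls; python3 - <<'E'
from workcell import env
import cv2,numpy as np
s=env.state();print({k:np.round(v,3).tolist() for k,v in s.items()})
for n in("scene","top"):
    f=env.grab_frame(n);cv2.imwrite(f"pics/{n}0.png",f["color"][...,::-1])
    print(n,[f[k] for k in("fx","fy","cx","cy")],np.round(f["view"],4).tolist(),[k for k in f])
E
```

```text
pics
{'t': 0.0, 'joints': [-0.871, 0.041, 0.084, -0.0, -1.615, -0.334], 'joint_vel': [0.0, 0.001, -0.002, 0.0, -0.0, -0.0], 'tau': [0.0, -36.821, 34.742, 6.933, -0.005, 0.0], 'ee_pos': [0.215, -0.56, 0.23], 'orientation': [-0.182, 0.983, 0.001, -0.0], 'force': [0.654, -0.698, -0.339], 'wrist_torque': [-0.046, 0.006, -0.007], 'width': 0.998}
scene [401.0706049269703, 401.0706049269703, 316.032255991134, 199.86022990191938] [[-0.7693, -0.6388, -0.0081, 0.3229], [0.3671, -0.4523, 0.8128, -0.3011], [-0.5229, 0.6223, 0.5825, -0.5223], [0.0, 0.0, 0.0, 1.0]] ['color', 'fx', 'fy', 'cx', 'cy', 'view']
top [369.4946817319297, 369.4946817319297, 314.4341272881504, 204.50848525179424] [[0.0216, -0.9998, -0.0041, -0.1255], [0.9916, 0.0209, 0.128, -0.5224], [-0.1279, -0.0068, 0.9918, -0.8422], [0.0, 0.0, 0.0, 1.0]] ['color', 'fx', 'fy', 'cx', 'cy', 'view']
```

View pics/scene0.png

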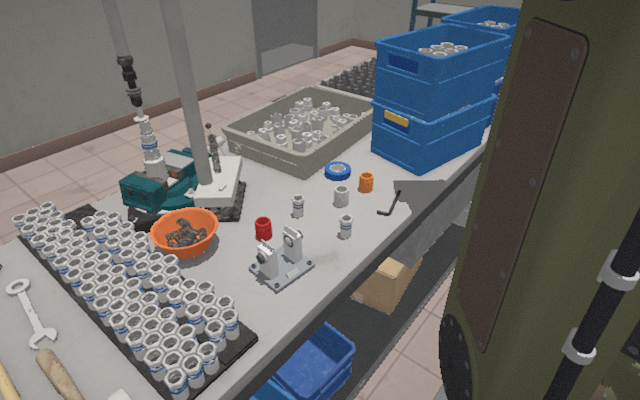

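View pics/top0.png

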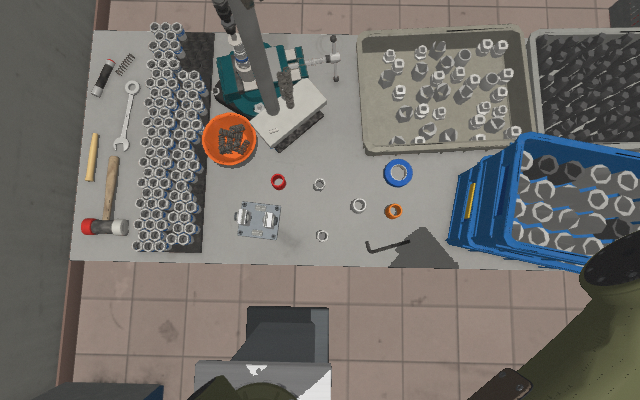

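The scene view shows the plain grey sleeve at (341,196), the couplings with blue rings at (298,206) and (346,227), the red and orange decoys, and the nest at (281,258). In the top view the sleeve is at (358,206), the couplings at (319,184) and (322,237), and the nest at (258,220).

```bash
cat > h.py <<'E'
import numpy as np,cv2
from workcell import env
from scipy.spatial.transform import Rotation as R
def ray(f,u,v):
    V=np.array(f["view"]);d=np.array([(u-f["cx"])/f["fx"],-(v-f["cy"])/f["fy"],-1.])
    Rm=V[:3,:3];return -Rm.T@V[:3,3],Rm.T@d
def plane(f,u,v,z):
    o,d=ray(f,u,v);return o+d*(z-o[2])/d[2]
def proj(f,p):
    V=np.array(f["view"]);q=V[:3,:3]@p+V[:3,3];return f["cx"]+f["fx"]*q[0]/-q[2],f["cy"]-f["fy"]*q[1]/-q[2]
def wrist(name):
    s=env.state();f=env.grab_frame("wrist");cv2.imwrite(name,f["color"][...,::-1])
    T=np.eye(4);T[:3,:3]=R.from_quat(s["orientation"]).as_matrix();T[:3,3]=s["ee_pos"]
    f["W"]=T@np.array(f["T_tool_cam"]);return f
def wplane(f,u,v,z):
    x,y=u-f["cx"],v-f["cy"];r=np.hypot(x,y);th=r/f["fx"];k=np.sin(th)/max(r,1e-9)
    d=f["W"][:3,:3]@np.array([x*k,-y*k,-np.cos(th)]);o=f["W"][:3,3]
    return o+d*(z-o[2])/d[2]
E
python3 - <<'E'
from h import *
t=env.grab_frame("top");s=env.grab_frame("scene")
g=cv2.cvtColor(t["color"],cv2.COLOR_RGB2BGR)
cv2.imwrite("pics/topc.png",cv2.resize(g[160:260,220:380],None,fx=5,fy=5,interpolation=cv2.INTER_CUBIC))
for n,a,z in(("sleeve",(358,206),.041),("ca",(319,184),.048),("cb",(322,237),.048),("nestplate",(258.5,221),.01),("orange",(393,211),.041),("red",(279,182),.041)):
    p=plane(t,*a,z);print(n,p.round(4),np.linalg.norm(p[:2]).round(3),"scene",np.round(proj(s,p),1))
E
```

```text
sleeve [ 0.5226 -0.2166  0.041 ] 0.566 scene [342.1 190.1]
ca [ 0.5718 -0.1241  0.048 ] 0.585 scene [298.5 198. ]
cb [ 0.448  -0.1335  0.048 ] 0.467 scene [347.2 218.3]
nestplate [0.4849 0.0204 0.01  ] 0.485 scene [282.6 265.6]
orange [ 0.5125 -0.2986  0.041 ] 0.593 scene [366.2 176.5]
red [ 0.5759 -0.0293  0.041 ] 0.577 scene [266.1 221. ]
```

View pics/topc.png

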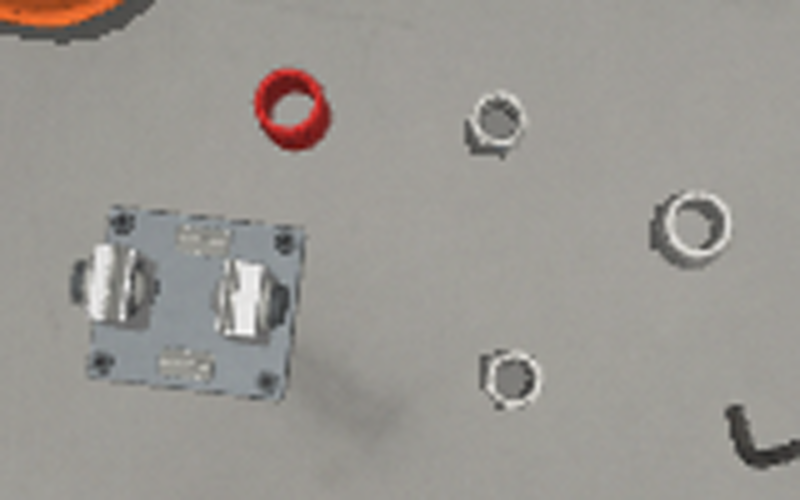

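The crop shows the nest plate corners at about (112,205), (303,228), (283,400) and (88,377), the sleeve rim centred at (697,223), and the couplings at (499,120) and (515,379).

```bash
python3 - <<'E'
from h import *
t=env.grab_frame("top");s=env.grab_frame("scene")
c=lambda u,v:(220+(u+.5)/5-.5,160+(v+.5)/5-.5)
P=np.array([plane(t,*c(*a),.01) for a in((112,205),(303,228),(283,400),(88,377))])
print(P.round(4),P.mean(0).round(4),[np.linalg.norm(P[i]-P[i-1]).round(4) for i in range(4)])
for e in(P[0]-P[3],P[1]-P[2]):print("yaw x",np.arctan2(e[1],e[0]))
for e in(P[0]-P[1],P[3]-P[2]):print("yaw y",np.arctan2(-e[0],e[1]))
print("sleeve",plane(t,*c(697,223),.041).round(4),"cpl",plane(t,*c(499,120),.048).round(4),plane(t,*c(515,379),.048).round(4))
print("post tops", [plane(t,*c(*a),.082).round(4) for a in((105,284),(253,300))])
st=env.state();M=R.from_quat(st["orientation"]).as_matrix();print(M.round(3))
for p in((.26,-.36,.22),(.524,-.217,.13)):print(p,(M.T@(np.array(p)-st["ee_pos"])).round(4))
E
```

```text
[[ 0.5339  0.0627  0.01  ]
 [ 0.5245 -0.0309  0.01  ]
 [ 0.441  -0.0241  0.01  ]
 [ 0.45    0.0703  0.01  ]] [0.4873 0.0195 0.01  ] [np.float64(0.0842), np.float64(0.094), np.float64(0.0838), np.float64(0.0948)]
yaw x -0.09115882402447976
yaw x -0.08160462946798844
yaw y -0.09953123369503045
yaw y -0.09529461349828863
sleeve [ 0.5269 -0.2189  0.041 ] cpl [ 0.5728 -0.125   0.048 ] [ 0.4517 -0.1348  0.048 ]
post tops [array([0.4885, 0.0493, 0.082 ]), array([ 0.4827, -0.0169,  0.082 ])]
[[-0.934 -0.358 -0.   ]
 [-0.358  0.934  0.001]
 [ 0.     0.001 -1.   ]]
(0.26, -0.36, 0.22) [-0.114   0.1707  0.011 ]
(0.524, -0.217, 0.13) [-0.4117  0.2097  0.101 ]
```

```bash
python3 -m crank '-0.114 0.171 0.01 0 0 -0.3 1;-0.114 0.171 0.01 0 0 -0.5 1;-0.114 0.171 0.01 0 0 -0.7 1;-0.114 0.171 0.01 0 0 -0.85 1;-0.114 0.171 0.01 0 0 -1 1;-0.412 0.21 0.10 0 0 -1.112 1;-0.412 0.21 0.10 0 0 -1.112 1;-0.412 0.21 0.10 0 0 -1.112 1;-0.412 0.21 0.10 0 0 -1.112 1;-0.412 0.21 0.10 0 0 -1.112 1;-0.412 0.21 0.10 0 0 -1.112 1;-0.412 0.21 0.10 0 0 -1.112 1;-0.412 0.21 0.10 0 0 -1.112 1;-0.412 0.21 0.10 0 0 -1.112 1;-0.412 0.21 0.10 0 0 -1.112 1;-0.412 0.21 0.10 0 0 -1.112 1' 80 | tail -3
python3 -c "
from h import *
f=wrist('pics/w1.png');print(f['fx'],f['cx'],f['cy'],f['W'].round(3).tolist());print(env.state()['ee_pos'])"
```

```text
orientation: [-0.673, 0.74, -0.0, 0.001]
force: [-0.7, -0.1, -0.2]
width: 0.997
309.70691628693146 321.73609075973854 204.25013414273113 [[-0.996, -0.09, -0.025, 0.517], [0.093, -0.962, -0.257, -0.282], [-0.001, -0.259, 0.966, 0.274], [0.0, 0.0, 0.0, 1.0]]
[ 0.52378299 -0.21734381  0.13196428]
```

View pics/w1.png

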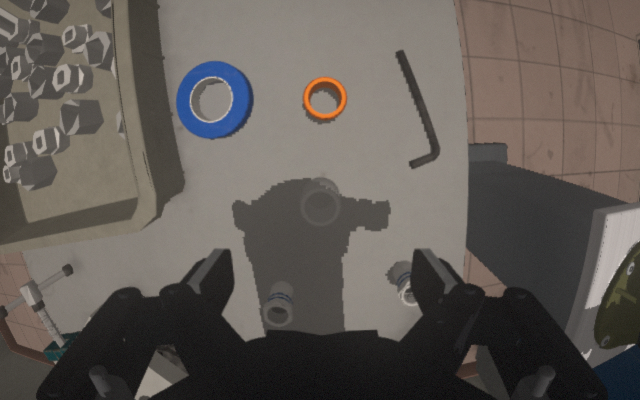

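The sleeve, in the gripper's shadow, shows its top rim at about (320,207), radius 19 px. The couplings are at (278,305) and (405,285), clear of the fingers.

```bash
python3 - <<'E'
from h import *
s=env.state()
T=np.eye(4);T[:3,:3]=R.from_quat(s["orientation"]).as_matrix();T[:3,3]=s["ee_pos"]
f=env.grab_frame("wrist");f["W"]=T@np.array(f["T_tool_cam"])
g=cv2.cvtColor(f["color"],cv2.COLOR_RGB2GRAY)[165:245,270:370]
g=cv2.resize(g,None,fx=6,fy=6,interpolation=cv2.INTER_CUBIC)
c=cv2.HoughCircles(cv2.GaussianBlur(g,(9,9),2),cv2.HOUGH_GRADIENT,1.5,40,param1=60,param2=30,minRadius=80,maxRadius=150)
print(c)
b=cv2.cvtColor(cv2.convertScaleAbs(g,alpha=2),cv2.COLOR_GRAY2BGR)
if c is not None:
  for x,y,r in c[0][:3]:
    cv2.circle(b,(int(x),int(y)),int(r),(0,0,255),1);u,v=270+x/6,165+y/6
    p=wplane(f,u,v,.041);print(u,v,r/6,p.round(4),"outer dia",np.linalg.norm(wplane(f,u+r/6,v,.041)-wplane(f,u-r/6,v,.041)).round(4))
cv2.imwrite("pics/w1c.png",b)
E
```

```text
None
```

View pics/w1c.png

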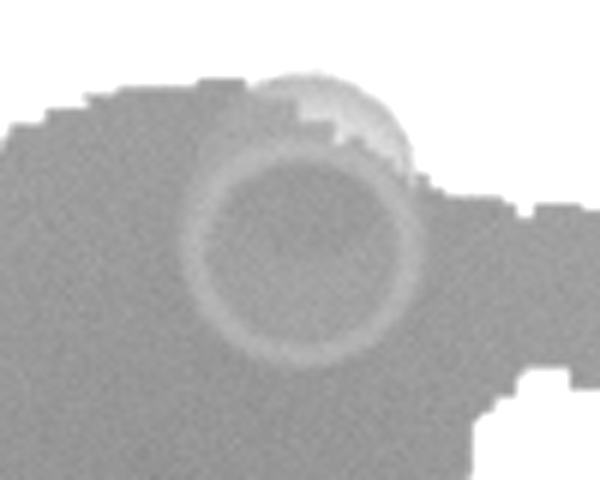

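The rim's outer circle in the crop runs from 181 to 427 across and 133 to 368 down, so its centre is (304,250), or image (320.6,206.6), with a radius of about 20 px.

```bash
python3 - <<'E'
from h import *
s=env.state();f=wrist("pics/x.png");M=R.from_quat(s["orientation"]).as_matrix()
u,v=320.6,206.6
p=wplane(f,u,v,.041);print(p.round(4),np.linalg.norm(wplane(f,u+20.3,v,.041)-wplane(f,u-20.3,v,.041)).round(4))
print("ee",s["ee_pos"].round(4));p[2]=.012;print("tool shift",(M.T@(p-s["ee_pos"])).round(4))
E
```

```text
[ 0.5247 -0.2178  0.041 ] 0.0317
ee [ 0.5238 -0.2172  0.1318]
tool shift [ 0.0005 -0.0008  0.1198]
```

```bash
python3 -m crank '0.001 -0.001 0.04 0 0 0 1;0.001 -0.001 0.08 0 0 0 1;0.001 -0.001 0.1 0 0 0 1;0.001 -0.001 0.12 0 0 0 1;0.001 -0.001 0.12 0 0 0 1;0.001 -0.001 0.12 0 0 0 0;0.001 -0.001 0.12 0 0 0 0;0.001 -0.001 0.12 0 0 0 0;0.001 -0.001 0.12 0 0 0 0;0.001 -0.001 0.12 0 0 0 0;0.001 -0.001 0.12 0 0 0 0;0.001 -0.001 0.12 0 0 0 0;0.001 -0.001 0.12 0 0 0 0;0.001 -0.001 0.12 0 0 0 0;0.001 -0.001 0.12 0 0 0 0;0.001 -0.001 0.12 0 0 0 0' 80
```

```text
t: 3.65
ee_pos: [0.5258, -0.2184, 0.0133]
orientation: [-0.673, 0.739, -0.001, 0.001]
force: [-1.4, 1.0, 5.9]
width: 0.364
```

```bash
python3 -m crank '0 0 -0.04 0 0 0 0;0 0 -0.08 0 0 0 0;0 0 -0.127 0 0 0 0;-0.233 0.06 -0.127 0 0 0 0;-0.233 0.06 -0.127 0 0 0 0;-0.233 0.06 -0.127 0 0 0 0;-0.233 0.06 -0.127 0 0 0 0;-0.233 0.06 -0.127 0 0 0 0;-0.233 0.06 -0.127 0 0 0 0;-0.233 0.06 -0.127 0 0 0 0;-0.233 0.06 -0.127 0 0 0 0'
python3 - <<'E'
from h import *
f=wrist("pics/w2.png");s=env.state();t=env.grab_frame("scene")
g=t["color"][170:310,190:390,::-1]
a=cv2.imread("pics/w2.png")[120:400,140:500]
g=cv2.resize(g,(440,308),interpolation=cv2.INTER_CUBIC)
o=np.zeros((308,800,3),np.uint8);o[:280,:360]=a;o[:,360:]=g;cv2.imwrite("pics/w2c.png",o)
E
```

```text
t: 4.75
ee_pos: [0.4874, 0.0187, 0.14]
orientation: [-0.673, 0.74, -0.001, 0.001]
force: [0.6, 0.2, -1.2]
width: 0.366
```

View pics/w2c.png

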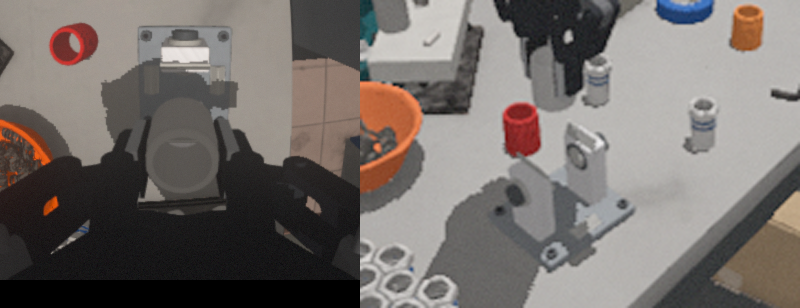

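The sleeve is held upright above the nest. In the wrist crop the near plate corners are at about (137,27) and (231,27), the near post's lead-in at x 160–210, y 40–68, and the sleeve rim at about (182,160). I'll check the centring from this view.

```bash
python3 - <<'E'
from h import *
f=wrist("pics/w3.png")
a=cv2.imread("pics/w3.png")[130:330,260:380]
a=cv2.convertScaleAbs(a,alpha=1.6)
cv2.imwrite("pics/w3c.png",cv2.resize(a,None,fx=3,fy=3,interpolation=cv2.INTER_CUBIC))
for n,u,v,z in(("c1",277,147,.01),("c2",371,147,.01),("rimL",286,283,.168),("rimR",359,283,.168),("rimBot",322,313,.168)):print(n,wplane(f,u,v,z).round(4))
E
```

```text
c1 [ 0.5229 -0.0295  0.01  ]
c2 [ 0.4404 -0.0218  0.01  ]
rimL [0.5023 0.0168 0.168 ]
rimR [0.4718 0.0197 0.168 ]
rimBot [0.4887 0.0334 0.168 ]
```

View pics/w3c.png

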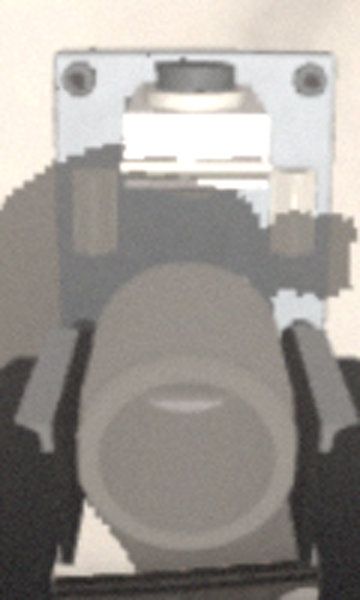

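```bash
python3 -m crank '-0.002 0 0 0 0 0 0;-0.002 0 0.02 0 0 0 0;-0.002 0 0.03 0 0 0 0;-0.002 0 0.04 0 0 0 0;-0.002 0 0.05 0 0 0 0;-0.002 0 0.059 0 0 0 0;-0.002 0 0.059 0 0 0 0' 100
python3 - <<'E'
from h import *
f=wrist("pics/w4.png")
a=cv2.convertScaleAbs(cv2.imread("pics/w4.png")[130:330,240:400],alpha=1.8);a=cv2.resize(a,(480,600),interpolation=cv2.INTER_CUBIC)
t=env.grab_frame("scene")["color"][200:300,230:330,::-1]
t=cv2.resize(t,(320,320),interpolation=cv2.INTER_CUBIC);o=np.zeros((600,800,3),np.uint8);o[:,:480]=a;o[:320,480:]=t;cv2.imwrite("pics/w4c.png",o)
E
```

```text
t: 5.6
ee_pos: [0.4871, 0.0199, 0.0794]
orientation: [-0.673, 0.74, -0.001, -0.0]
force: [0.0, 0.1, -0.3]
width: 0.361
```

View pics/w4c.png

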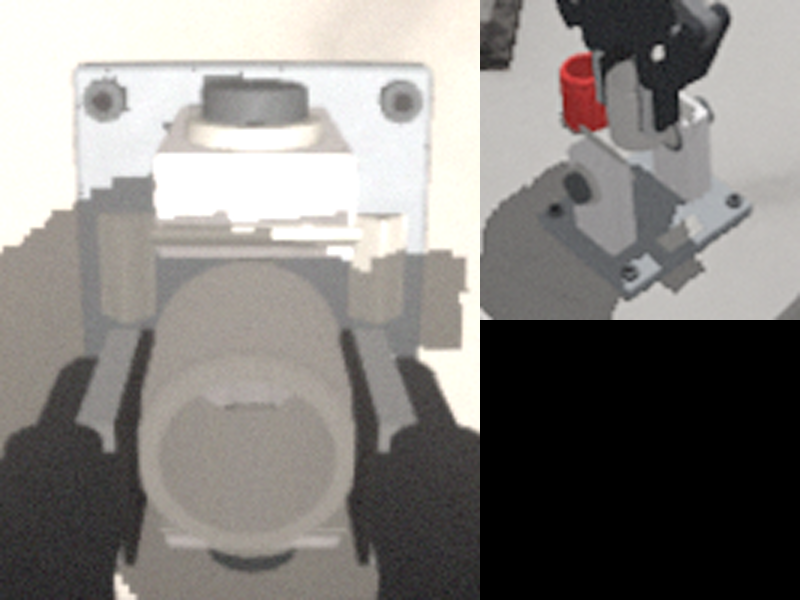

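The sleeve is between the lead-ins with no contact force, centred laterally between the posts. Next I press down past the balls.

```bash
python3 -m crank '0 0 0.005 0 0 0 0;0 0 0.01 0 0 0 0;0 0 0.015 0 0 0 0;0 0 0.015 0 0 0 0'; python3 -m crank '0 0 0.005 0 0 0 0;0 0 0.01 0 0 0 0;0 0 0.015 0 0 0 0;0 0 0.018 0 0 0 0;0 0 0.018 0 0 0 0'
```

```text
t: 6.1
ee_pos: [0.4902, 0.0206, 0.0673]
orientation: [-0.673, 0.74, -0.003, 0.003]
force: [7.7, 0.6, -2.1]
width: 0.361
t: 6.6
ee_pos: [0.4926, 0.0209, 0.0502]
orientation: [-0.673, 0.74, -0.004, 0.006]
force: [9.4, -1.4, -2.6]
width: 0.358
```

```bash
python3 -m crank '0 0.003 0 0 0 0 0;0 0.006 0 0 0 0 0;0 0.008 0 0 0 0 0;0 0.008 0 0 0 0 0;0 0.008 0 0 0 0 0'
```

```text
t: 7.1
ee_pos: [0.4837, 0.0216, 0.0491]
orientation: [-0.673, 0.74, -0.004, 0.005]
force: [-2.2, -0.2, -2.5]
width: 0.355
```

The x force has dropped through zero, so the ball line is near x≈0.4855. I'll centre on that and press home.

```bash
python3 -m crank '0 -0.0015 0 0 0 0 0;0 -0.0015 0.004 0 0 0 0;0 -0.0015 0.008 0 0 0 0;0 -0.0015 0.012 0 0 0 0;0 -0.0015 0.016 0 0 0 0;0 -0.0015 0.016 0 0 0 0'; python3 -m crank '0 0 0.003 0 0 0 0;0 0 0.006 0 0 0 0;0 0 0.009 0 0 0 0;0 0 0.009 0 0 0 0'
```

```text
t: 7.7
ee_pos: [0.4867, 0.0218, 0.0334]
orientation: [-0.673, 0.74, -0.004, 0.006]
force: [4.3, -1.1, -2.4]
width: 0.357
t: 8.1
ee_pos: [0.4865, 0.0219, 0.0238]
orientation: [-0.673, 0.74, -0.004, 0.006]
force: [-0.7, -0.2, -1.3]
width: 0.354
```

```bash
python3 -m crank '0 0 0.001 0 0 0 0;0 0 0.002 0 0 0 0;0 0 0.003 0 0 0 0;0 0 0.003 0 0 0 0'
python3 - <<'E'
from h import *
f=wrist("pics/w5.png")
a=cv2.convertScaleAbs(cv2.imread("pics/w5.png")[130:330,240:400],alpha=1.8);a=cv2.resize(a,(480,600),interpolation=cv2.INTER_CUBIC)
t=env.grab_frame("scene")["color"][200:300,230:330,::-1]
t=cv2.resize(t,(320,320),interpolation=cv2.INTER_CUBIC);o=np.zeros((600,800,3),np.uint8);o[:,:480]=a;o[:320,480:]=t;cv2.imwrite("pics/w5c.png",o)
E
```

```text
t: 8.5
ee_pos: [0.4875, 0.0219, 0.0234]
orientation: [-0.673, 0.739, -0.005, 0.007]
force: [-4.9, -0.1, 13.6]
width: 0.356
```

View pics/w5c.png

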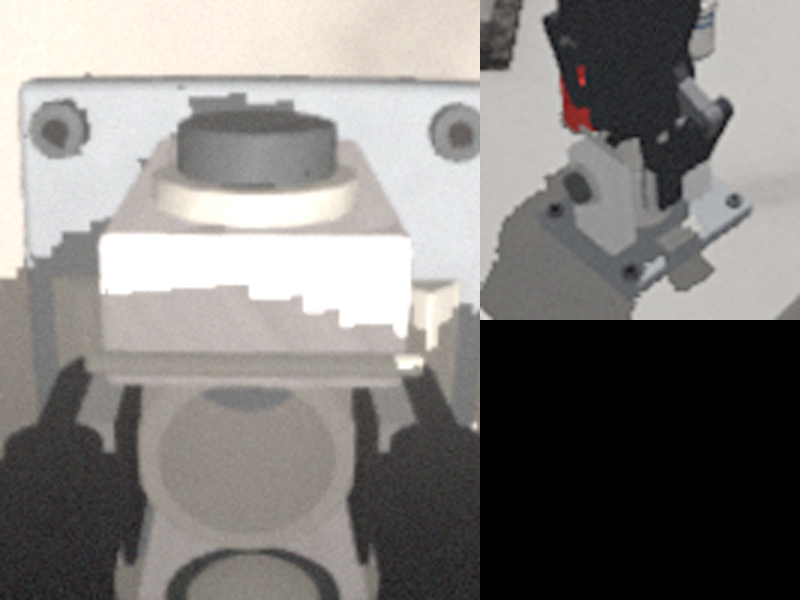

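It is seated: the seat pushes back with 13.6 N at TCP z 0.0234, where home predicts 0.0233, and a ball shows over the rim. Next I release and withdraw.

```bash
python3 -m crank '0 0 -0.001 0 0 0 0.4;0 0 -0.001 0 0 0 0.6;0 0 -0.001 0 0 0 0.8;0 0 -0.001 0 0 0 0.8;0 0 -0.001 0 0 0 0.8;0 0 -0.001 0 0 0 0.8;0 0 -0.03 0 0 0 0.8;0 0 -0.06 0 0 0 0.8;0 0 -0.1 0 0 0 0.8;0 0 -0.14 0 0 0 0.8;0 0 -0.18 0 0 0 0.8;0 0 -0.18 0 0 0 0.8;0 0 -0.18 0 0 0 0.8'
python3 - <<'E'
from h import *
f=wrist("pics/w6.png")
a=cv2.convertScaleAbs(cv2.imread("pics/w6.png")[180:330,260:380],alpha=1.3);a=cv2.resize(a,(400,500),interpolation=cv2.INTER_CUBIC)
t=env.grab_frame("scene")["color"][170:295,230:360,::-1]
t=cv2.resize(t,(400,385),interpolation=cv2.INTER_CUBIC);o=np.zeros((500,800,3),np.uint8);o[:,:400]=a;o[:385,400:]=t;cv2.imwrite("pics/w6c.png",o)
E
```

```text
t: 9.9
ee_pos: [0.4849, 0.0219, 0.2042]
orientation: [-0.673, 0.739, -0.005, 0.008]
force: [0.9, 2.2, -1.0]
width: 0.797
```

View pics/w6c.png

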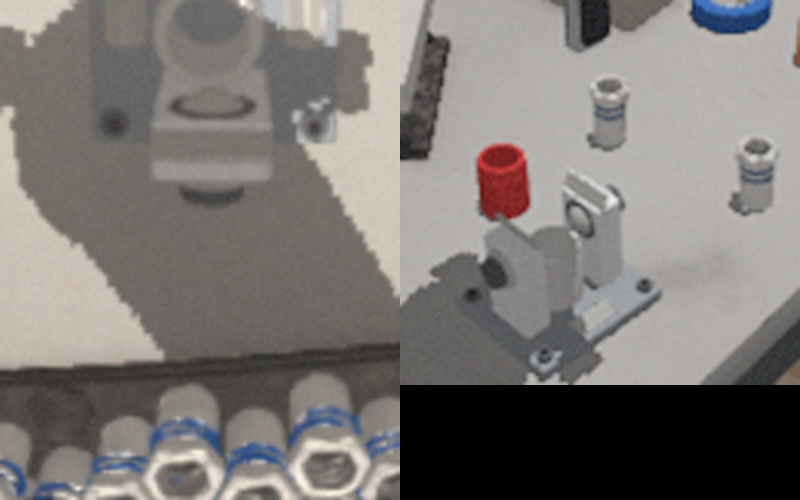

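The sleeve stands upright between the balls and the couplings stand where they were. Last, a numeric check of the rim height: the scene crop puts the rim centre at about image (281,249).

```bash
python3 - <<'E'
from h import *
t=env.grab_frame("scene");f=wrist("pics/w7.png")
for z in(.046,.051,.056,.061):print(z,np.round(proj(t,np.array([.4865,.0215,z])),1))
# wrist crop scale 3.333: rim bottom (211,78), left 155, right 268
for u in(155,268):print(wplane(f,260+u/3.333,180+30/3.333,.051).round(4))
print(env.state()["force"].round(1),env.state()["joint_vel"].round(3))
E
```

```text
0.046 [280.4 251.5]
0.051 [280.2 249.5]
0.056 [280.1 247.5]
0.061 [279.9 245.4]
[0.5007 0.0188 0.051 ]
[0.468  0.0217 0.051 ]
[-0.4  0.   0.1] [ 0.    -0.     0.004  0.001 -0.002  0.   ]
```

```bash
python3 -c "
from workcell import env
print(env.state()['t'],env.sign_off())"
```

```text
the job is handed in; nothing more can be done
10.1 None
```

I gripped the plain grey sleeve, carried it over the bench to the nest and lowered it between the posts. I pressed it past the balls in small steps, let go, withdrew and handed in at t = 10.1 s.

**During the press:** halfway down, the balls pushed the sleeve off centre by about 5 mm in x, with about 9 N sideways. I moved it back onto the ball line before pressing it home.

**Last checks:**
- **Seated:** the seat pushed back with 13.6 N at TCP z 0.0234 m, where fully home predicted 0.0233 m.
- **Rim height:** the rim's place in the scene picture fits a top at z ≈ 0.051 m, which is home, though by eye only to a few millimetres.
- **Position:** the sleeve axis is at about (0.484, 0.020), within 3 mm of the measured nest centre.
- **Upright and clear:** the sleeve stands upright and the gripper is clear of it. By eye both couplings stand where they did; I did not re-measure them.

**Disagreements:**
- The top and wrist views of the nest centre differed by about 2.5 mm in y, and its x read 1–2 mm too high against the ball line. Both are well inside the 10 mm tolerance.
- The sleeve diameter read 32–33 mm in the pictures against the 34 mm given.
- The vertical force while passing the balls stayed around -2 N, not the expected 10–20 N. It was only read at the ends of moves, so the peak was probably missed.

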